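Pack the sample jar and close the case

ROBOT

A 6-joint arm with a two-finger parallel gripper is mounted at the origin on the work surface. World frame = base frame: x ahead of the robot, y to its left, z up, the work surface at z = 0. Lengths are in m, angles in rad, forces in N, time in s.
With the tool pointing down it reaches from about 0.375 to 0.9 m from the base axis. Payload 3.1 kg.
Tool frame: the origin (TCP) lies on the centre line of the jaws, within the pads' length; the fingertips stand 25 mm ahead of it and the grasp point (between the pads) lies 6 mm ahead of it; z points along the fingers, y is the line along which they close (so a half turn about z gives the same grasp; the last joint's range is limited). The gripper opens to 85 mm and grips with 20 to 120 N. Pads are 22 mm wide; open, the fingers measure 114 mm over their backs; the gripper's body (76 mm by 85 mm) begins 54 mm behind the grasp point. The pads swing forward as they close: fully open they stand 13 mm farther back than shut.
Start: joints at [1.075, 0.527, 1.433, -0, 1.181, -0.178], TCP at [0.195, 0.594, 0.256] pointing down, gripper open.
Joint ranges: [-3.08, 3.08], [-0.75, 2.2], [0.22, 2.44], [-1.43, 4.57], [0, 2.65], [-2.85, 2.85]. Speed limits (rad/s): [2.79, 2.79, 3.14, 3.14, 3.14, 3.14].

INTERFACE

Orientations are given as a unit quaternion [w, x, y, z].
In Python, from cell import arm, imaging gives the robot as it stands.
- The arm moves only by the tool drive_tool, never from a script. Its argument "steps" is a list that holds one entry, the list of rows, each a list of 5 numbers: the shift along the tool's x, y, z normalised to -1 to 1, where 1 is 0.3 m, then the turn about the tool's z normalised to -1 to 1, where 1 is pi rad, then the finger opening in mm, from 0 to 85.4. In form: [[[dx, dy, dz, spin, hand], ...]]. A call has 1 to 5 rows; each row is the pose to reach, as a shift and turn from the pose commanded when the call began, along the tool's axes at that moment, turning the shorter way round; what a row does not reach only later rows make up. A row lasts 1/12 s, in which the tool goes at most 41.7 mm and 7.16 degrees, less where a joint would pass 70% of its speed; a pose out of reach is approached as far as the arm can. A call with a number of a shift or a turn outside -1 to 1 is refused whole. A call with a gripper value outside its range is refused whole. The fingers move at their own pace and stop on an object; "squeeze" is the grip in N (left out, the last holds). Time passes only in rows, so rows that repeat a pose let the fingers close. It gives the time, the measured TCP pose, the force, the opening and the grip force at its end, in the units of the state.
- arm.sense(): the state, without advancing time (a new reading comes with each control period).
- imaging.read_camera(name): name is "scene" or "top"; returns a dict with "pixels" (480x640x3 uint8, red, green, blue), "range_z" (480x640 float32, m along the optical axis (not along the pixel's ray), 0 where there is no reading), "fx", "fy", "cx", "cy" (pixels), "distortion" ([k1, k2, p1, p2, k3] as OpenCV has them; the pictures are not rectified), "camera_from_world" (4x4, takes a point from world to camera coordinates). Camera axes: x right, y up, looking along -z (the intrinsics and any distortion apply to the point x, -y, -z); pixel columns grow to the right and rows downward; lengths in m; the calibration is good to about 2 mm. A picture is of the moment at which its call begins.
- arm.job_done(): hands the job in; it is judged then, once.
The state is a dict: "clock": time; "joints": joint angles; "qvel": joint speeds; "joint_torque": joint torques, N m; "tool_pos": TCP position; "tcp_rot": TCP orientation; "ft_force": force on the tool from outside, world axes, zero at the start; "wrist_torque": the same for the moment, N m; "gripper_width": finger opening in m; "grasp_force": force on a finger pad.
Only numpy, scipy, OpenCV 4.12 (cv2) and the standard library are available. Lean on these libraries where they do the work, as an engineer would, in place of code of your own. Each camera call takes 0.05 s, during which the arm holds its last target. There are 200 camera calls.

TASK

Take the red-capped jar out of the sloping stand and set it gently upright in the free space of the teal sample case, beside the blue-capped jar, which must stay standing in the case. Then shut the case's lid fully, leaving the white-capped jar and everything else on the bench where it is.

Things in the scene. Friction and masses are not known exactly. Their poses are not given: they have to be found in the camera images.
- jar: The jar to pack: amber glass cylinder with a red cap, 56 mm in diameter all the way up, 115 mm tall, about 0.22 kg. Origin at the centre of its foot, z along its axis towards the cap. At the start it sits in one of the stand's two cradles, its axis leaning 25 degrees (0.44 rad) from vertical.
- jar_white: A like jar with a white cap, in the other cradle; it stays there. Origin and axes as for the jar.
- jar_blue: A like jar with a blue cap, already standing in the case near its +y end (about 85 mm from the case's middle). Origin and axes as for the jar.
- stand: Fixed white jar stand, foot 110 x 250 mm, two sloping cradles. Origin on the bench, 25 mm before (-x) its foot's middle. Jars' feet sit at (35, +80, 36) and (35, -80, 36) mm in its frame, caps leaning towards its -x. Along the jar's axis, a rest under it (-x side) is 63 mm high and cheeks at its +y and -y sides are 35 mm high, 70 mm apart outside. Draw the jar out along its axis.
- case: Fixed teal open-topped sample case, outside 160 (x) x 260 (y) x 135 (z) mm, walls and floor 6 mm thick. Origin at the centre of its underside. The free space is its -y half: from y = -124 mm to about +48 mm inside.
- lid (a joint): The case's hinged lid: 0 rad is shut, 1.57 stands upright, it starts open at 1.57 to 1.70 (upright or leaning back a little) and stays where it is left; stiff, about 2 N at the tab.
- lid_hinge (a point): Point on the hinge line, middle of the case's far (+x) rim: (80, 0, 135.5) mm in the case's frame. The hinge runs along the case's y. The lid is a plate 160 x 260 mm, 8 mm thick, its underside through the hinge line; its axes agree with the case's when shut.
- lid_tab (a point): Middle of the outer edge of the lid's black tab, mid-thickness, 190 mm from the hinge. The tab is 70 mm wide, 8 mm thick and stands 30 mm out of the lid's free edge. With the lid open it is the highest point; shut, it points to the case's -x.
- carton: Red carton 130 x 45 x 35 mm lying between case and stand, nearer the robot; leave it. Origin at the centre of its underside.
- marker: Yellow marker pen 135 mm long, 18 mm thick, lying on the bench; leave it. Origin under its middle.
- flask: Conical glass flask 145 mm tall, foot 100 mm across, at the back left; leave it. Origin at the centre of its foot.
- wash_bottle: White wash bottle 70 mm across, 200 mm tall with spout, far left; leave it. Origin at the centre of its foot.
- vol_flask: Small stoppered glass flask 170 mm tall, 68 mm across, far right; leave it. Origin at the centre of its foot.
- beaker: Glass beaker 70 mm across, 85 mm tall, on the teal hotplate at the back right; leave it. Origin at the centre of its foot.

How it is judged:
By the outcome, as a careful person would: the job done as asked, in the order asked, and still so for the second after the job is handed in, with the robot touching nothing.
It also fails if it takes over 69 s, if anything falls off the work surface, if the arm or the gripper's body presses on something with over 40 N, if the wrist force passes 120 N, or if a joint passes its speed limit or range.

## Working session

There is one attempt and no reset: what is moved stays moved. The work goes in short steps, Python scripts to look and compute and a tool call to move; the robot and the scene stay as the last step left them, time stands still between calls to the robot, and variables do not carry over. Pictures are saved under pics/ and viewed, at most 10 in all, crops included, and the job is handed in when it is done.

Besides the shell and the picture viewer there is one more tool, called after ">>>" in YAML: its name, and indented under it one key for each argument. drive_tool: Moves the arm, as the interface text tells. Its arguments: {"type":"object","properties":{"steps":{"type":"array"},"squeeze":{"type":"number"}},"required":["steps"]}

```bash
ls; mkdir -p pics; cat > h.py <<'E'
import numpy as np,cv2
from cell import arm,imaging
def cam(n):
    c=imaging.read_camera(n); c['K']=np.array([[c['fx'],0,c['cx']],[0,c['fy'],c['cy']],[0,0,1.]]); c['D']=np.array(c['distortion']); c['T']=np.array(c['camera_from_world']); return c
def cloud(c):
    h,w=c['range_z'].shape; v,u=np.mgrid[:h,:w].astype(np.float64)
    p=cv2.undistortPoints(np.stack([u.ravel(),v.ravel()],1)[:,None],c['K'],c['D'])[:,0]
    z=c['range_z'].ravel(); P=np.c_[p[:,0]*z,-p[:,1]*z,-z]
    W=(P-c['T'][:3,3])@c['T'][:3,:3]; W[z==0]=np.nan
    return W.reshape(h,w,3)
def save(c,f,crop=None,s=1):
    im=c['pixels'][:,:,::-1]
    if crop: u0,v0,u1,v1=crop; im=im[v0:v1,u0:u1]
    cv2.imwrite('pics/'+f,cv2.resize(im,None,fx=s,fy=s))
E
python3 - <<'E'
from h import *
for n in('scene','top'):
    c=cam(n); save(c,n+'0.png'); np.savez(n+'0.npz',W=cloud(c),px=c['pixels']); print(n,np.linalg.inv(c['T'])[:3,3].round(3))
s=arm.sense(); print(s['tool_pos'],s['tcp_rot'],s['gripper_width'],s['clock'])
E
```

```text
pics
scene [ 1.534 -0.411  0.831]
top [0.241 0.012 1.555]
[0.19437064 0.59336794 0.25543174] [-3.20038813e-04  1.57723277e-01  9.87482865e-01 -9.25692664e-04] 0.08599636094999055 0.1
```

View pics/scene0.png

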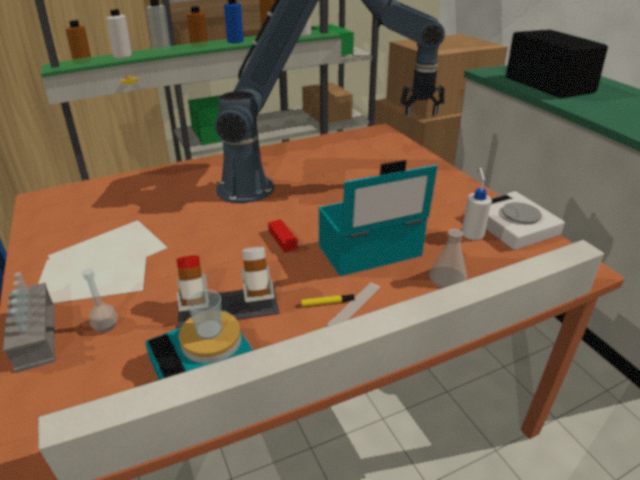

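View pics/top0.png

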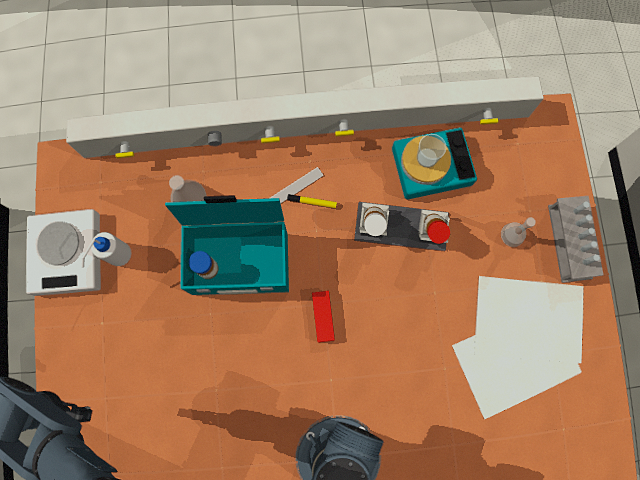

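The scene view shows the case with its lid upright, the red-capped jar at (190,275) and the white-capped jar at (256,270). In the top view the red cap is at (438,231), the white cap at (374,222), the blue cap at (201,262), and the case spans (180–288, 225–293). I'll enlarge the top view and sample points.

```bash
python3 - <<'E'
from h import *
d=np.load('top0.npz'); px=d['px'];W=d['W']
a=cv2.resize(px[185:305,160:300,::-1],None,fx=4,fy=4,interpolation=cv2.INTER_CUBIC)
b=cv2.resize(px[185:265,345:465,::-1],None,fx=4,fy=4,interpolation=cv2.INTER_CUBIC)
o=np.zeros((600,800,3),np.uint8)
cv2.imwrite('pics/casecrop.png',a); cv2.imwrite('pics/standcrop.png',b)
hsv=cv2.cvtColor(px,cv2.COLOR_RGB2HSV)
def blob(name,m,box):
    u0,v0,u1,v1=box; mm=np.zeros_like(m);mm[v0:v1,u0:u1]=m[v0:v1,u0:u1]
    P=W[mm]; z=np.nanmax(P[:,2]); top=P[P[:,2]>np.nanpercentile(P[:,2],30)]
    print(name,mm.sum(),np.nanmean(top,0).round(4),'min',np.nanmin(P,0).round(3),'max',np.nanmax(P,0).round(3))
H,S,V=hsv[...,0],hsv[...,1],hsv[...,2]
blob('red',((H<6)|(H>174))&(S>180),(420,210,460,250))
blob('blue',(H>100)&(H<125)&(S>130),(185,245,222,280))
blob('white',(S<60)&(V>150),(355,202,392,240))
for u,v in [(438,231),(374,222),(201,262),(300,320)]: print(u,v,W[v,u].round(4))
# rims: points with z ~0.135 near case
m=(abs(W[...,2]-.135)<.006); m[:200]=0;m[305:]=0;m[:,:170]=0;m[:,300:]=0
P=W[m][:,:2].astype(np.float32); print(len(P),cv2.minAreaRect(P))
m=(W[...,2]>.15);m[:185]=0;m[230:]=0;m[:,:160]=0;m[:,300:]=0
P=W[m]; print('lid',len(P)); 
A=np.c_[P[:,1],P[:,2],np.ones(len(P))]; print(np.linalg.lstsq(A,P[:,0],rcond=None)[0],P.min(0),P.max(0))
E
```

```text
red 404 [ 0.541  -0.3007  0.1429] min [ 0.507 -0.362 -0.008] max [ 0.579 -0.274  0.158]
blue 404 [0.5211 0.2998 0.1223] min [0.494 0.272 0.006] max [0.573 0.337 0.131]
white 614 [ 0.5722 -0.1447  0.1365] min [ 0.543 -0.196  0.036] max [ 0.652 -0.111  0.155]
438 231 [ 0.5372 -0.2997  0.1385]
374 222 [ 0.5744 -0.1427  0.1435]
201 262 [0.5197 0.2956 0.1224]
300 320 [0.3629 0.0663 0.0013]
911 ((0.5285531282424927, 0.21540570259094238), (0.26209789514541626, 0.16381460428237915), 86.4565200805664)
lid 2590
[0.06895724 0.05738854 0.58604072] [0.60049511 0.07909688 0.15008032] [0.71806896 0.3570361  0.33033779]
```

View pics/casecrop.png

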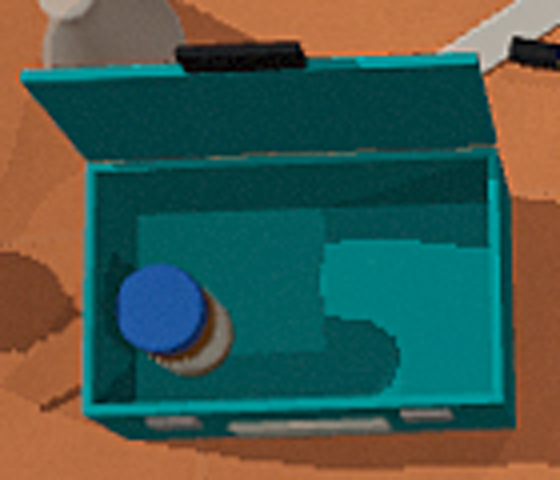

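View pics/standcrop.png

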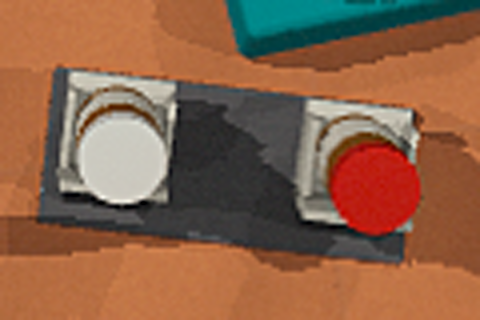

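The crops show the blue cap at about crop (162,308) and the case rim corners at about (90,160), (497,150), (505,402) and (88,412). Red cap centre is at (375,187) and white at (122,160), with the rests on the robot's side. Next I'll cast rays through these at the known heights.

```bash
cat >> h.py <<'E'
def ray(c,uv,z):
    p=cv2.undistortPoints(np.array([[uv]],float),c['K'],c['D'])[0,0]
    R=c['T'][:3,:3]; o=-R.T@c['T'][:3,3]; d=R.T@np.array([p[0],-p[1],-1]); return o+d*(z-o[2])/d[2]
def proj(c,P):
    q=(np.atleast_2d(P)@c['T'][:3,:3].T+c['T'][:3,3])*[1,-1,-1]
    return cv2.projectPoints(q,np.zeros(3),np.zeros(3),c['K'],c['D'])[0][:,0]
E
python3 - <<'E'
from h import *
c=cam('top'); s=cam('scene')
f=lambda u,v,o,z: ray(c,(o[0]+u/4-.375,o[1]+v/4-.375),z)
S=(345,185);C=(160,185)
r=f(375,187,S,.1402);w=f(122,160,S,.1402); d=(w-r)[:2]; yaw=np.arctan2(-d[0],d[1]); print('caps',r,w,np.linalg.norm(d),np.degrees(yaw))
ex=np.array([np.cos(yaw),np.sin(yaw)]); ft=r[:2]+ex*.0486; print('red foot',ft,'G s=85',ft-ex*.0359)
print('foot edge',[f(u,v,S,.0)[:2].round(4) for u,v in[(38,222),(403,262)]])
q=[f(u,v,C,.135)[:2] for u,v in[(87,160),(500,150),(507,404),(86,414)]]; print('rim',np.round(q,4),np.mean(q,0)); print('blue',f(162,308,C,.121))
print(cv2.minAreaRect(np.float32(q)))
# scene-camera check
h=np.array([*r[:2],.1402]); print('scene proj cap red',proj(s,h),'white',proj(s,w))
save(s,'sc.png',(170,150,290,330),4) if 0 else None
cv2.imwrite('pics/scjars.png',cv2.resize(s['pixels'][240:310,165:285,::-1],None,fx=6,fy=6,interpolation=cv2.INTER_CUBIC))
E
```

```text
caps [ 0.53583022 -0.30009225  0.1402    ] [ 0.56829245 -0.14502675  0.1402    ] 0.15842697714856321 -11.823846915316684
red foot [ 0.58339903 -0.31005056] G s=85 [ 0.54826075 -0.30269452]
foot edge [array([ 0.5633, -0.0989]), array([ 0.5114, -0.3429])]
rim [[0.6173 0.338 ]
 [0.5979 0.0781]
 [0.4388 0.0872]
 [0.4568 0.3462]] [0.52770285 0.21237986]
blue [0.52113672 0.29799582 0.121     ]
((0.5280526876449585, 0.2125941812992096), (0.26256096363067627, 0.16067515313625336), 86.0358657836914)
scene proj cap red [[189.23431824 257.19770778]] white [[254.20962838 248.65701418]]
```

View pics/scjars.png

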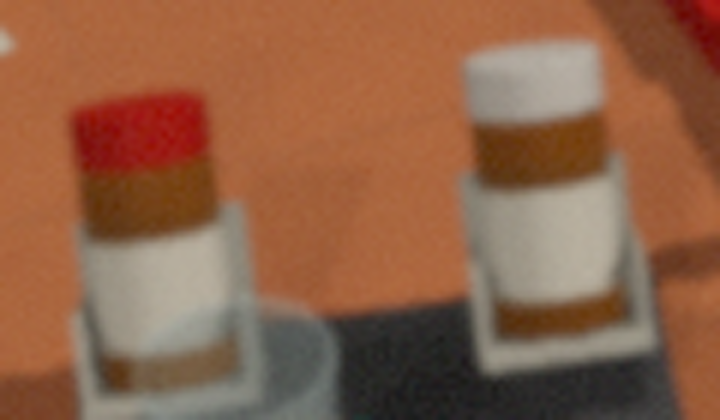

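The scene view puts the cap tops at (188,257) and (254,249), within 1 px of the projected estimates. Moving now.

>>> drive_tool:
  steps:
    - [[-0.495,-0.485,0,-0.035,85],[-0.495,-0.485,0,-0.035,85],[-0.495,-0.485,0,-0.035,85],[-0.495,-0.485,0,-0.035,85],[-0.495,-0.485,0,-0.035,85]]
  squeeze: 35

```text
clock: 0.62
tool_pos: [0.2907, 0.4076, 0.2562]
tcp_rot: [0.0, 0.103, 0.995, -0.0]
ft_force: [0.7, 0.5, 1.1]
gripper_width: 0.085
grasp_force: 0.0
```

```bash
cat >> h.py <<'E'
def go(*t,yaw=None):
    s=arm.sense(); p=s['tool_pos']; q=s['tcp_rot']; w,x,y,z=q
    from scipy.spatial.transform import Rotation as Ro
    R=Ro.from_quat([x,y,z,w]).as_matrix(); ya=np.degrees(np.arctan2(R[1,1],R[0,1]))
    print('t',round(s['clock'],2),'p',np.round(p,4),'toolY',ya.round(2),'F',np.round(s['ft_force'],1),'w',round(s['gripper_width'],4),'gf',np.round(s['grasp_force'],1),'j6',np.round(s['joints'][[0,5]] if hasattr(s['joints'],'shape') else [s['joints'][0],s['joints'][5]],2))
    for a in t: print(a,'->',((R.T@(np.array(a)-p))/.3).round(3),'dist',np.linalg.norm(np.array(a)-p).round(3))
    if yaw is not None: print('spin',round((ya-yaw)/180,4))
E
python3 -c "
from h import *
go((.40,.2,.256),(.45,.1,.256),(.54,-.28,.25),yaw=78.1)"
```

```text
t 0.62 p [0.2907 0.4076 0.2562] toolY 78.2 F [0.7 0.5 1.1] w 0.085 gf 0.0 j6 [ 0.73 -0.64]
(0.4, 0.2, 0.256) -> [-0.498 -0.603  0.001] dist 0.235
(0.45, 0.1, 0.256) -> [-0.729 -0.895  0.001] dist 0.346
(0.54, -0.28, 0.25) -> [-1.282 -2.074  0.021] dist 0.731
spin 0.0006
```

>>> drive_tool:
  steps:
    - [[-0.36,-0.587,0,0,85],[-0.36,-0.587,0,0,85],[-0.36,-0.587,0,0,85],[-0.36,-0.587,0,0,85],[-0.36,-0.587,0,0,85]]

```text
clock: 1.03
tool_pos: [0.3602, 0.2129, 0.2564]
tcp_rot: [0.0, 0.103, 0.995, 0.0]
ft_force: [1.1, 1.2, 0.3]
gripper_width: 0.0851
grasp_force: 0.0
```

>>> drive_tool:
  steps:
    - [[-0.36,-0.587,0,0,85],[-0.36,-0.587,0,0,85],[-0.36,-0.587,0,0,85],[-0.36,-0.587,0,0,85],[-0.36,-0.587,0,0,85]]

```text
clock: 1.45
tool_pos: [0.4299, 0.0181, 0.2565]
tcp_rot: [0.0, 0.104, 0.995, -0.0]
ft_force: [0.8, 0.3, 0.0]
gripper_width: 0.085
grasp_force: 0.0
```

>>> drive_tool:
  steps:
    - [[-0.36,-0.587,0,0,85],[-0.36,-0.587,0,0,85],[-0.36,-0.587,0,0,85],[-0.36,-0.587,0,0,85],[-0.36,-0.587,0,0,85]]

```text
clock: 1.87
tool_pos: [0.4993, -0.1766, 0.2563]
tcp_rot: [0.0, 0.104, 0.995, -0.0]
ft_force: [0.3, 0.9, -0.1]
gripper_width: 0.085
grasp_force: 0.0
```

```bash
python3 -c "
from h import *
go((.5483,-.3027,.20),(.5483,-.3027,.119),yaw=78.1)"
```

```text
t 1.87 p [ 0.4993 -0.1766  0.2563] toolY 78.1 F [ 0.3  0.9 -0.1] w 0.085 gf 0.0 j6 [-0.55 -1.91]
(0.5483, -0.3027, 0.2) -> [-0.246 -0.378  0.188] dist 0.146
(0.5483, -0.3027, 0.119) -> [-0.246 -0.378  0.458] dist 0.193
spin -0.0
```

>>> drive_tool:
  steps:
    - [[-0.246,-0.378,0.12,0,85],[-0.246,-0.378,0.12,0,85],[-0.246,-0.378,0.12,0,85],[-0.246,-0.378,0.12,0,85],[-0.246,-0.378,0.12,0,85]]

```text
clock: 2.28
tool_pos: [0.5486, -0.3045, 0.2185]
tcp_rot: [0.0, 0.105, 0.994, -0.0]
ft_force: [-0.5, 0.6, 0.9]
gripper_width: 0.0851
grasp_force: 0.0
```

```bash
python3 -c "
from h import *
go((.5483,-.3027,.119),yaw=78.1)
c=cam('top'); s=cam('scene')
a=cv2.resize(c['pixels'][185:265,345:465,::-1],(600,400)); b=cv2.resize(s['pixels'][200:320,130:290,::-1],(800,600))[:, :]
cv2.imwrite('pics/above.png',b)
"
```

```text
t 2.28 p [ 0.5486 -0.3045  0.2185] toolY 77.94 F [-0.5  0.6  0.9] w 0.0851 gf 0.0 j6 [-0.68 -2.04]
(0.5483, -0.3027, 0.119) -> [0.002 0.006 0.332] dist 0.1
spin -0.0009
```

View pics/above.png

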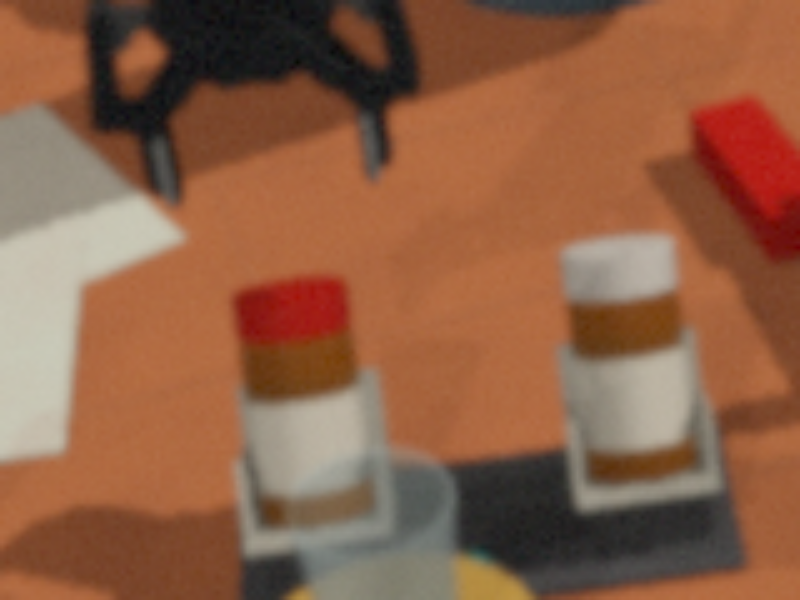

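The open fingers, at crop (160,150) and (375,130), are above the red jar at (293,310), which fits the computed pose. I'll descend and close.

>>> drive_tool:
  steps:
    - [[0.001,0.005,0.1,0,85],[0.001,0.005,0.2,0,85],[0.001,0.005,0.28,0,85],[0.001,0.005,0.332,0,85],[0.001,0.005,0.332,0,85]]

```text
clock: 2.8
tool_pos: [0.5455, -0.2951, 0.1178]
tcp_rot: [-0.004, 0.102, 0.995, 0.002]
ft_force: [-0.7, 0.1, -0.7]
gripper_width: 0.0851
grasp_force: 0.0
```

>>> drive_tool:
  steps:
    - [[0,0,0,0,66],[0,0,0,0,60],[0,0,0,0,54],[0,0,0,0,48],[0,0,0,0,40]]

```text
clock: 3.22
tool_pos: [0.549, -0.3, 0.1232]
tcp_rot: [0.002, 0.103, 0.995, -0.001]
ft_force: [-2.1, -0.7, 5.5]
gripper_width: 0.0559
grasp_force: 35.9
```

>>> drive_tool:
  steps:
    - [[0,0,0,0,40],[0,0,0,0,40],[0,0,0,0,40],[0,0,0,0,40],[0,0,0,0,40]]

```text
clock: 3.63
tool_pos: [0.549, -0.2999, 0.1232]
tcp_rot: [0.002, 0.103, 0.995, -0.001]
ft_force: [-1.6, -0.7, 7.5]
gripper_width: 0.056
grasp_force: 35.9
```

```bash
python3 -c "
from h import *
s=arm.sense(); p=np.array(s['tool_pos']); y=np.radians(-11.9)
a=np.array([-.4226*np.cos(y),-.4226*np.sin(y),.9063])
go(p+.03*a,p+.1*a,yaw=78.1)"
```

```text
t 3.63 p [ 0.549  -0.2999  0.1232] toolY 78.14 F [-1.6 -0.7  7.5] w 0.056 gf 35.9 j6 [-0.68 -2.04]
[ 0.53657363 -0.29733167  0.15034665] -> [ 0.042 -0.    -0.091] dist 0.03
[ 0.50762737 -0.29123174  0.21378765] -> [ 0.14  -0.001 -0.303] dist 0.1
spin 0.0002
```

>>> drive_tool:
  steps:
    - [[0.01,0,-0.022,0,40],[0.024,0,-0.052,0,40],[0.042,0,-0.091,0,40],[0.07,0,-0.151,0,40],[0.1,0,-0.216,0,40]]

```text
clock: 4.05
tool_pos: [0.5174, -0.2914, 0.186]
tcp_rot: [-0.001, 0.103, 0.995, 0.001]
ft_force: [0.3, -0.5, -1.8]
gripper_width: 0.0558
grasp_force: 36.9
```

>>> drive_tool:
  steps:
    - [[0.03,0,-0.07,0,40],[0.06,0,-0.14,0,40],[0.09,0,-0.21,0,40],[0.11,0,-0.3,0,40],[0.12,0,-0.36,0,40]]

```text
clock: 4.47
tool_pos: [0.4814, -0.2838, 0.2959]
tcp_rot: [-0.001, 0.103, 0.995, 0.001]
ft_force: [0.7, -0.4, -2.5]
gripper_width: 0.0559
grasp_force: 37.3
```

```bash
python3 -c "
from h import *
go((.45,-.1,.3),(.45,.1,.3),yaw=-4)
c=cam('scene'); t=cam('top')
o=np.hstack([cv2.resize(c['pixels'][150:320,130:290],(480,510)),cv2.resize(t['pixels'][180:300,345:465],(320,320)) if 0 else np.zeros((510,1,3),np.uint8)])
cv2.imwrite('pics/held.png',o[:,:,::-1])
"
```

```text
t 4.47 p [ 0.4814 -0.2838  0.2959] toolY 78.14 F [ 0.7 -0.4 -2.5] w 0.0559 gf 37.3 j6 [-0.73 -2.1 ]
(0.45, -0.1, 0.3) -> [ 0.228  0.578 -0.013] dist 0.186
(0.45, 0.1, 0.3) -> [ 0.365  1.231 -0.012] dist 0.385
spin 0.4564
```

View pics/held.png

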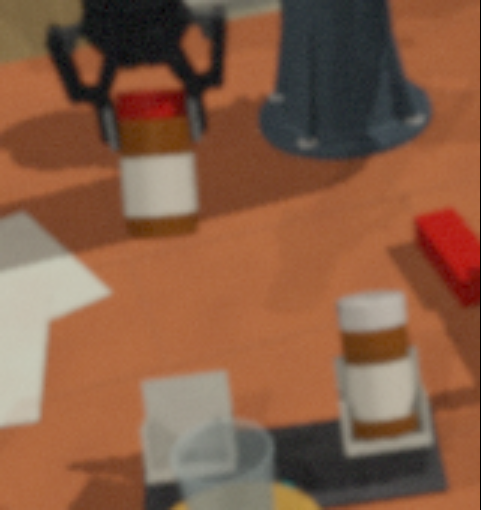

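The jar is held and clear of the stand: cap at crop (152,105), white jar still in its cradle at (378,365). I'll carry it over while turning 82°.

>>> drive_tool:
  steps:
    - [[0.04,0.12,0,0.04,40],[0.09,0.24,0,0.08,40],[0.14,0.36,0,0.12,40],[0.18,0.48,0,0.16,40],[0.228,0.578,0,0.19,40]]

```text
clock: 4.98
tool_pos: [0.4501, -0.0986, 0.2921]
tcp_rot: [-0.002, 0.394, 0.919, 0.001]
ft_force: [1.0, 1.0, -2.7]
gripper_width: 0.0561
grasp_force: 37.3
```

```bash
python3 -c "
from h import *
go((.49,.05,.29),yaw=-4)"
```

```text
t 4.98 p [ 0.4501 -0.0986  0.2921] toolY 43.62 F [ 1.   1.  -2.7] w 0.0561 gf 37.3 j6 [-0.46 -1.22]
(0.49, 0.05, 0.29) -> [0.267 0.438 0.008] dist 0.154
spin 0.2645
```

>>> drive_tool:
  steps:
    - [[0.05,0.09,0,0.038,40],[0.11,0.18,0,0.076,40],[0.17,0.27,0,0.114,40],[0.22,0.36,0,0.152,40],[0.267,0.438,0,0.19,40]]

```text
clock: 5.4
tool_pos: [0.4894, 0.0489, 0.2922]
tcp_rot: [-0.002, 0.642, 0.767, -0.001]
ft_force: [1.4, -0.1, -3.5]
gripper_width: 0.0559
grasp_force: 37.4
```

```bash
python3 -c "
from h import *
go((.525,.1677,.29),yaw=-4)"
```

```text
t 5.4 p [0.4894 0.0489 0.2922] toolY 10.08 F [ 1.4 -0.1 -3.5] w 0.0559 gf 37.4 j6 [-0.13 -0.3 ]
(0.525, 0.1677, 0.29) -> [0.369 0.186 0.007] dist 0.124
spin 0.0782
```

>>> drive_tool:
  steps:
    - [[0.1,0.05,0,0.038,40],[0.2,0.1,0,0.078,40],[0.3,0.15,0,0.078,40],[0.369,0.186,0,0.078,40],[0.369,0.186,0,0.078,40]]

```text
clock: 5.82
tool_pos: [0.5254, 0.1699, 0.292]
tcp_rot: [-0.002, 0.728, 0.686, 0.0]
ft_force: [0.3, -0.3, -3.3]
gripper_width: 0.0561
grasp_force: 37.6
```

```bash
python3 -c "
from h import *
go((.525,.1677,.29),(.525,.1677,.135),yaw=-4)
c=cam('scene')
cv2.imwrite('pics/overcase.png',cv2.resize(c['pixels'][100:280,300:460,::-1],None,fx=3.3,fy=3.3))
"
```

```text
t 5.82 p [0.5254 0.1699 0.292 ] toolY -3.4 F [ 0.3 -0.3 -3.3] w 0.0561 gf 37.6 j6 [0.11 0.17]
(0.525, 0.1677, 0.29) -> [-0.008 -0.001  0.006] dist 0.003
(0.525, 0.1677, 0.135) -> [-0.009  0.     0.523] dist 0.157
spin 0.0034
```

View pics/overcase.png

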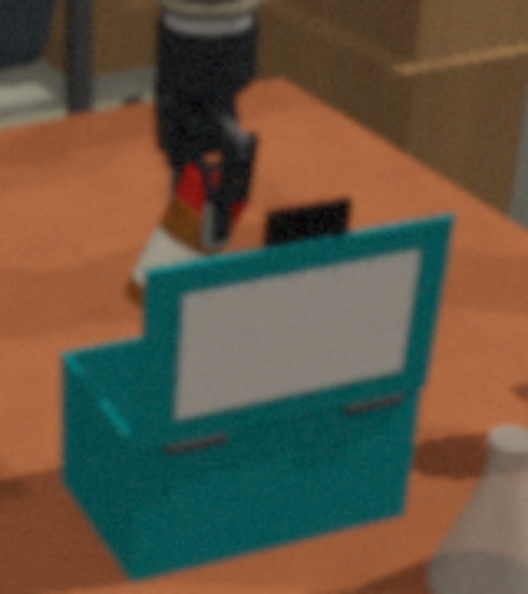

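The jar still leans with its foot to the case's -y end (foot at crop (135,292), cap at (205,190)), as intended. I'll lower it, then push the foot against the -y wall to swing it upright.

>>> drive_tool:
  steps:
    - [[-0.004,0,0.13,0.003,40],[-0.004,0,0.26,0.003,40],[-0.004,0,0.39,0.003,40],[-0.004,0,0.5,0.003,40],[-0.004,0,0.56,0.003,40]]

```text
clock: 6.28
tool_pos: [0.5217, 0.163, 0.1211]
tcp_rot: [-0.003, 0.733, 0.68, -0.004]
ft_force: [-1.1, -0.9, -3.1]
gripper_width: 0.0557
grasp_force: 37.4
```

>>> drive_tool:
  steps:
    - [[0,0,0.02,0,40],[0,0,0.037,0,40],[-0.02,0,0.037,0,40],[-0.035,0,0.037,0,40],[-0.05,0,0.037,0,40]]

```text
clock: 6.7
tool_pos: [0.5256, 0.1489, 0.1159]
tcp_rot: [0.001, 0.732, 0.681, 0.001]
ft_force: [0.7, 0.6, -2.2]
gripper_width: 0.0561
grasp_force: 37.7
```

```bash
cat >> h.py <<'E'
def incase():
    s=arm.sense(); y=np.radians(-3.9); d=np.array(s['tool_pos'])[:2]-[.528,.2126]
    print('case xy',(d@[np.cos(y),np.sin(y)]).round(4),(d@[-np.sin(y),np.cos(y)]).round(4),'z',s['tool_pos'][2].round(4))
E
python3 -c "
from h import *
go((.525,.1677,.113),yaw=-3.9);incase()"
```

```text
t 6.7 p [0.5256 0.1489 0.1159] toolY -4.19 F [ 0.7  0.6 -2.2] w 0.0561 gf 37.7 j6 [0.07 0.14]
(0.525, 0.1677, 0.113) -> [ 0.062 -0.007  0.01 ] dist 0.019
spin -0.0016
case xy 0.0019 -0.0637 z 0.1159
```

>>> drive_tool:
  steps:
    - [[-0.012,0,0,0,40],[-0.024,0,0,0,40],[-0.036,0,0,0,40],[-0.048,0,0,0,40],[-0.06,0,0,0,40]]

```text
clock: 7.12
tool_pos: [0.5242, 0.1327, 0.1157]
tcp_rot: [0.0, 0.733, 0.68, 0.002]
ft_force: [0.1, 8.0, 0.1]
gripper_width: 0.0552
grasp_force: 37.6
```

>>> drive_tool:
  steps:
    - [[-0.01,0,0,0,40],[-0.02,0,0,0,40],[-0.03,0,0,0,40],[-0.04,0,0,0,40],[-0.046,0,0,0,40]]

```text
clock: 7.53
tool_pos: [0.5233, 0.1187, 0.1156]
tcp_rot: [0.0, 0.733, 0.68, 0.002]
ft_force: [0.2, 6.5, 1.2]
gripper_width: 0.055
grasp_force: 38.2
```

```bash
python3 -c "
from h import *
go(yaw=-3.9);incase()
c=cam('top');s=cam('scene')
a=cv2.resize(c['pixels'][185:305,160:300,::-1],(467,400),interpolation=cv2.INTER_CUBIC)
b=cv2.resize(s['pixels'][120:280,300:430,::-1],(325,400),interpolation=cv2.INTER_CUBIC)
cv2.imwrite('pics/pushed.png',np.hstack([a,b]))
"
```

```text
t 7.53 p [0.5233 0.1187 0.1156] toolY -4.26 F [0.2 6.5 1.2] w 0.055 gf 38.2 j6 [0.01 0.09]
spin -0.002
case xy 0.0017 -0.094 z 0.1156
```

View pics/pushed.png

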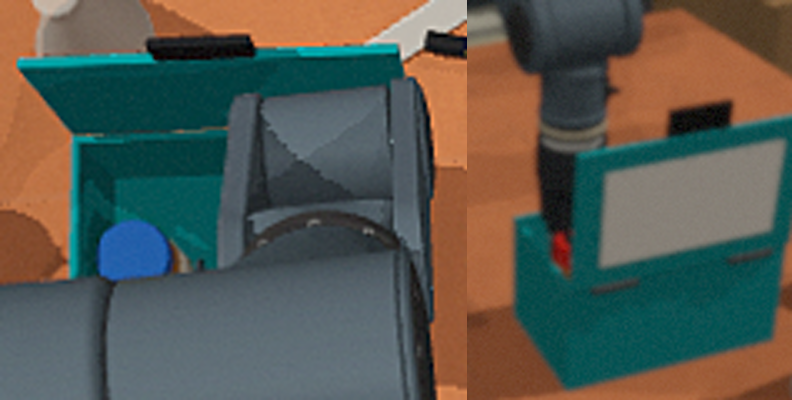

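The case crop shows the arm over the -y half, the blue jar still standing at (135,255), and the red cap just inside the rim. The geometry gives about 2° of tilt, so I'll ease off the wall and lower to the floor.

>>> drive_tool:
  steps:
    - [[0.008,0,0,0,40],[0.012,0,0.01,0,40],[0.012,0,0.02,0,40],[0.012,0,0.027,0,40],[0.012,0,0.03,0,40]]

```text
clock: 8.05
tool_pos: [0.522, 0.1211, 0.1047]
tcp_rot: [-0.0, 0.732, 0.681, -0.001]
ft_force: [-0.1, 0.5, -2.9]
gripper_width: 0.0552
grasp_force: 37.5
```

>>> drive_tool:
  steps:
    - [[0,0,0.005,0,40],[0,0,0.008,0,40],[0,0,0.01,0,40],[0,0,0.01,0,40],[0,0,0.01,0,40]]

```text
clock: 8.47
tool_pos: [0.5226, 0.1214, 0.1024]
tcp_rot: [0.0, 0.732, 0.681, -0.0]
ft_force: [-0.1, 0.0, -1.9]
gripper_width: 0.0552
grasp_force: 37.7
```

Not on the floor yet, so I'll go down in small steps.

>>> drive_tool:
  steps:
    - [[0,0,0.004,0,40],[0,0,0.008,0,40],[0,0,0.012,0,40],[0,0,0.012,0,40]]

```text
clock: 8.8
tool_pos: [0.5228, 0.1212, 0.1017]
tcp_rot: [0.001, 0.732, 0.681, 0.0]
ft_force: [-3.5, -0.8, 19.0]
gripper_width: 0.0553
grasp_force: 39.9
```

>>> drive_tool:
  steps:
    - [[0,0,-0.006,0,40],[0,0,-0.01,0,40],[0,0,-0.01,0,40]]

```text
clock: 9.05
tool_pos: [0.523, 0.1214, 0.1021]
tcp_rot: [0.0, 0.732, 0.681, 0.0]
ft_force: [-0.7, -1.1, 0.9]
gripper_width: 0.0556
grasp_force: 38.0
```

>>> drive_tool:
  steps:
    - [[0,0,0,0,57],[0,0,0,0,60],[0,0,0,0,64],[0,0,0,0,68],[0,0,0,0,70]]
  squeeze: 20

```text
clock: 9.47
tool_pos: [0.5226, 0.1214, 0.1016]
tcp_rot: [-0.0, 0.732, 0.681, -0.0]
ft_force: [-0.8, -0.6, 0.0]
gripper_width: 0.0701
grasp_force: 0.0
```

>>> drive_tool:
  steps:
    - [[0,0,-0.03,0,70],[0,0,-0.1,0,70],[0,0,-0.2,0,70],[0,0,-0.33,0,70],[0,0,-0.45,0,70]]

```text
clock: 9.88
tool_pos: [0.5221, 0.1214, 0.2386]
tcp_rot: [-0.0, 0.732, 0.681, -0.0]
ft_force: [0.3, -0.7, -0.2]
gripper_width: 0.0701
grasp_force: 0.0
```

>>> drive_tool:
  steps:
    - [[0,0,-0.13,0,40],[0,0,-0.26,0,20],[0,0,-0.39,0,0],[0,0,-0.5,0,0],[0,0,-0.55,0,0]]

```text
clock: 10.3
tool_pos: [0.5238, 0.1216, 0.4081]
tcp_rot: [0.003, 0.732, 0.681, 0.004]
ft_force: [0.8, 0.5, -0.3]
gripper_width: 0.0093
grasp_force: 0.0
```

```bash
python3 -c "
from h import *
go((.524,.13,.41),(.68,.2,.41),yaw=-3.9);incase()
c=cam('top');s=cam('scene'); np.savez('top1.npz',W=cloud(c),px=c['pixels'])
a=cv2.resize(c['pixels'][185:305,160:300,::-1],(467,400),interpolation=cv2.INTER_CUBIC)
b=cv2.resize(s['pixels'][100:260,300:430,::-1],(325,400),interpolation=cv2.INTER_CUBIC)
cv2.imwrite('pics/rel.png',np.hstack([a,b]))
"
```

```text
t 10.3 p [0.5238 0.1216 0.4081] toolY -4.17 F [ 0.8  0.5 -0.3] w 0.0093 gf 0.0 j6 [0.02 0.09]
(0.524, 0.13, 0.41) -> [ 0.028 -0.001 -0.006] dist 0.009
(0.68, 0.2, 0.41) -> [ 0.299  0.5   -0.001] dist 0.175
spin -0.0015
case xy 0.002 -0.0911 z 0.4081
```

View pics/rel.png

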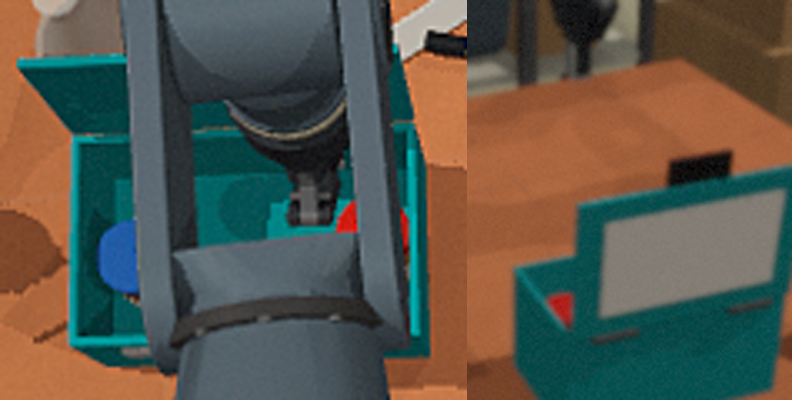

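The red jar stands in the free half with its cap at crop (375,225), beside the blue jar at (120,255). The gripper is clear above, so I'll now close the lid from behind.

>>> drive_tool:
  steps:
    - [[0.05,0,-0.02,0,0],[0.14,0.12,-0.02,0,0],[0.2,0.24,-0.02,0,0],[0.26,0.36,-0.02,0,0],[0.3,0.48,-0.02,0,0]]

```text
clock: 10.82
tool_pos: [0.6731, 0.2024, 0.4058]
tcp_rot: [-0.001, 0.732, 0.681, -0.001]
ft_force: [0.9, -0.5, 0.1]
gripper_width: -0.0001
grasp_force: 0.0
```

```bash
python3 -c "
from h import *
go(yaw=-3.9);incase()
d=np.load('top1.npz');W=d['W'];px=d['px'].astype(int)
c=cam('top');W=cloud(c);px=c['pixels'];hsv=cv2.cvtColor(px,cv2.COLOR_RGB2HSV);H,S=hsv[...,0],hsv[...,1]
for n,m in (('red',((H<6)|(H>174))&(S>150)),('blue',(H>100)&(H<125)&(S>130))):
  mm=np.zeros_like(m);mm[220:300,170:300]=m[220:300,170:300];P=W[mm];P=P[P[:,2]>.09];print(n,len(P),P.mean(0).round(4),np.percentile(P[:,2],[10,90]).round(4))
m=W[...,2]>.30;m[:180]=0;m[230:]=0;m[:,:160]=0;m[:,300:]=0
m&=(px.max(2)<60);P=W[m];P=P[P[:,2]<.36];print('tab',len(P),P.mean(0) if len(P) else 0)
"
```

```text
t 10.82 p [0.6731 0.2024 0.4058] toolY -4.09 F [ 0.9 -0.5  0.1] w -0.0001 gf 0.0 j6 [0.13 0.2 ]
spin -0.0011
case xy 0.1455 -0.0003 z 0.4058
red 388 [0.5217 0.1187 0.1203] [0.1165 0.1243]<string>:7: RuntimeWarning: Mean of empty slice.
  ret = um.true_divide(
Traceback (most recent call last):
IndexError: index -1 is out of bounds for axis 0 with size 0
```

>>> drive_tool:
  steps:
    - [[0,0.05,0,0,0],[0,0.05,0.1,0,0],[0,0.05,0.2,0,0],[0,0.05,0.3,0,0],[0,0.05,0.335,0,0]]

```text
clock: 11.28
tool_pos: [0.6841, 0.1989, 0.2996]
tcp_rot: [-0.004, 0.732, 0.681, -0.006]
ft_force: [-0.6, -0.8, -2.6]
gripper_width: -0.0002
grasp_force: 0.0
```

```bash
python3 -c "
from h import *
go(yaw=-3.9);incase()
s=arm.sense();y=np.radians(-3.9);d=np.array(s['tool_pos'])[:2]-[.528,.2126];x0=d@[np.cos(y),np.sin(y)];z0=s['tool_pos'][2]
r=.145
for f in range(-3,94,8):
  a=np.radians(f); x=.08-r*np.sin(a)+.023*np.cos(a); z=.1355+r*np.cos(a)+.008*np.sin(a)+.025
  print(f,'dy',round((x-x0)/.3,3),'dz',round((z0-z)/.3,3))
"
```

```text
t 11.28 p [0.6841 0.1989 0.2996] toolY -4.19 F [-0.6 -0.8 -2.6] w -0.0002 gf 0.0 j6 [0.13 0.2 ]
spin -0.0016
case xy 0.1566 -0.003 z 0.2996
-3 dy -0.154 dz -0.018
5 dy -0.221 dz -0.02
13 dy -0.289 dz -0.013
21 dy -0.357 dz 0.003
29 dy -0.423 dz 0.028
37 dy -0.485 dz 0.062
45 dy -0.543 dz 0.103
53 dy -0.595 dz 0.151
61 dy -0.641 dz 0.206
69 dy -0.679 dz 0.265
77 dy -0.709 dz 0.329
85 dy -0.73 dz 0.395
93 dy -0.742 dz 0.462
```

>>> drive_tool:
  steps:
    - [[0,-0.06,-0.018,0,0],[0,-0.12,-0.018,0,0],[0,-0.17,-0.018,0,0],[0,-0.22,-0.018,0,0],[0,-0.26,-0.016,0,0]]

```text
clock: 11.7
tool_pos: [0.6094, 0.2049, 0.3125]
tcp_rot: [0.001, 0.732, 0.681, 0.0]
ft_force: [1.8, -1.2, 0.1]
gripper_width: -0.0001
grasp_force: 0.9
```

>>> drive_tool:
  steps:
    - [[0,-0.03,0.003,0,0],[0,-0.065,0.01,0,0],[0,-0.097,0.02,0,0],[0,-0.13,0.03,0,0],[0,-0.163,0.044,0,0]]

```text
clock: 12.12
tool_pos: [0.5614, 0.2088, 0.2996]
tcp_rot: [0.001, 0.732, 0.681, 0.001]
ft_force: [0.7, -0.3, 2.3]
gripper_width: -0.0
grasp_force: 0.8
```

```bash
cat >> h.py <<'E'
def lid(fs):
    go(yaw=-3.9);incase()
    s=arm.sense();y=np.radians(-3.9);d=np.array(s['tool_pos'])[:2]-[.528,.2126];x0=d@[np.cos(y),np.sin(y)];z0=s['tool_pos'][2]
    for f in fs:
        a=np.radians(f); x=.08-.145*np.sin(a)+.023*np.cos(a); z=.1355+.145*np.cos(a)+.008*np.sin(a)+.025
        print(f,'dy',round((x-x0)/.3,3),'dz',round((z0-z)/.3,3))
E
python3 -c "
from h import *
lid(range(29,96,6))
W=cloud(cam('scene')); y=np.radians(-3.9); C=(W-[.528,.2126,0]); X=C[...,0]*np.cos(y)+C[...,1]*np.sin(y);Y=-C[...,0]*np.sin(y)+C[...,1]*np.cos(y)
m=(abs(Y)>.05)&(abs(Y)<.12)&(W[...,2]>.15)&(W[...,2]<.32)&(X>-.1)&(X<.12); print(m.sum(),np.degrees(np.arctan(-np.polyfit(W[m][:,2],X[m],1)[0])))
"
```

```text
t 12.12 p [0.5614 0.2088 0.2996] toolY -4.19 F [ 0.7 -0.3  2.3] w -0.0 gf 0.8 j6 [0.17 0.24]
spin -0.0016
case xy 0.0336 -0.0016 z 0.2996
29 dy -0.012 dz 0.028
35 dy -0.06 dz 0.052
41 dy -0.104 dz 0.081
47 dy -0.146 dz 0.115
53 dy -0.185 dz 0.151
59 dy -0.22 dz 0.192
65 dy -0.251 dz 0.235
71 dy -0.277 dz 0.281
77 dy -0.299 dz 0.329
83 dy -0.316 dz 0.378
89 dy -0.327 dz 0.429
95 dy -0.333 dz 0.479
2756 24.697068042552697
```

>>> drive_tool:
  steps:
    - [[0,-0.04,0.04,0,0],[0,-0.08,0.066,0,0],[0,-0.115,0.09,0,0],[0,-0.146,0.115,0,0],[0,-0.172,0.14,0,0]]

```text
clock: 12.58
tool_pos: [0.5098, 0.2126, 0.2569]
tcp_rot: [0.0, 0.732, 0.681, 0.001]
ft_force: [1.3, 0.3, 0.9]
gripper_width: 0.0003
grasp_force: 0.6
```

>>> drive_tool:
  steps:
    - [[0,-0.025,0.025,0,0],[0,-0.045,0.05,0,0],[0,-0.067,0.078,0,0],[0,-0.085,0.105,0,0],[0,-0.103,0.135,0,0]]

```text
clock: 13.0
tool_pos: [0.4792, 0.2149, 0.2163]
tcp_rot: [0.0, 0.732, 0.681, 0.001]
ft_force: [0.3, -0.3, 0.6]
gripper_width: -0.0001
grasp_force: 0.4
```

```bash
python3 -c "
from h import *
lid(range(65,96,4))
W=cloud(cam('scene')); y=np.radians(-3.9); C=(W-[.528,.2126,0]); X=C[...,0]*np.cos(y)+C[...,1]*np.sin(y);Y=-C[...,0]*np.sin(y)+C[...,1]*np.cos(y)
m=(abs(Y)>.05)&(abs(Y)<.12)&(W[...,2]>.14)&(W[...,2]<.32)&(X>-.08)&(X<.07); print(m.sum(),90-np.degrees(np.arctan(-np.polyfit(X[m],W[m][:,2],1)[0])))
"
```

```text
t 13.0 p [0.4792 0.2149 0.2163] toolY -4.19 F [ 0.3 -0.3  0.6] w -0.0001 gf 0.4 j6 [0.21 0.28]
spin -0.0016
case xy -0.0488 -0.001 z 0.2163
65 dy 0.024 dz -0.043
69 dy 0.006 dz -0.012
73 dy -0.01 dz 0.019
77 dy -0.024 dz 0.051
81 dy -0.036 dz 0.084
85 dy -0.045 dz 0.117
89 dy -0.052 dz 0.151
93 dy -0.057 dz 0.185
1982 70.69233043118156
```

>>> drive_tool:
  steps:
    - [[0,-0.015,0.035,0,0],[0,-0.028,0.07,0,0],[0,-0.038,0.1,0,0],[0,-0.048,0.13,0,0],[0,-0.052,0.15,0,0]]

```text
clock: 13.47
tool_pos: [0.463, 0.216, 0.1708]
tcp_rot: [-0.0, 0.732, 0.681, -0.0]
ft_force: [0.1, -0.4, 1.6]
gripper_width: -0.0
grasp_force: 0.3
```

>>> drive_tool:
  steps:
    - [[0,0,0.006,0,0],[0,0,0.012,0,0],[0,0,0.016,0,0],[0,0,0.02,0,0],[0,0,0.02,0,0]]

```text
clock: 13.88
tool_pos: [0.4628, 0.2159, 0.1684]
tcp_rot: [-0.0, 0.732, 0.681, -0.0]
ft_force: [-6.0, -1.9, 21.0]
gripper_width: -0.0002
grasp_force: 10.6
```

>>> drive_tool:
  steps:
    - [[0,0,-0.03,0,0],[0,0,-0.1,0,0],[0,0,-0.2,0,0],[0,0,-0.33,0,0],[0,0,-0.45,0,0]]

```text
clock: 14.3
tool_pos: [0.4632, 0.2159, 0.3022]
tcp_rot: [-0.0, 0.732, 0.681, -0.0]
ft_force: [1.2, -0.5, -0.5]
gripper_width: 0.0004
grasp_force: 0.0
```

```bash
python3 -c "
from h import *
go()
sc=cam('scene');W=cloud(sc); y=np.radians(-3.9); C=(W-[.528,.2126,0]); X=C[...,0]*np.cos(y)+C[...,1]*np.sin(y);Y=-C[...,0]*np.sin(y)+C[...,1]*np.cos(y)
m=(abs(Y)<.12)&(W[...,2]>.12)&(W[...,2]<.2)&(abs(X)<.07); p=np.polyfit(X[m],W[m][:,2],1); print(m.sum(),'lid deg',np.degrees(np.arctan(p[0])),p)
c=cam('top');d=np.load('top0.npz')['px'].astype(int);D=abs(c['pixels'].astype(int)-d).max(2)>60
D=D.astype(np.uint8);n,l,st,ce=cv2.connectedComponentsWithStats(D)
print([st[i].tolist() for i in range(1,n) if st[i,4]>40])
r=c['pixels'][190:245,350:460].astype(int)
print('white cap',W[249,254].round(3))
"
```

```text
t 14.3 p [0.4632 0.2159 0.3022] toolY -4.19 F [ 1.2 -0.5 -0.5] w 0.0004 gf 0.0 j6 [0.22 0.29]
2227 lid deg -0.0794229741063868 [-0.00138619  0.14438854]
[[0, 195, 303, 285, 34516], [424, 213, 25, 31, 501], [301, 420, 12, 20, 55], [338, 422, 23, 11, 71], [362, 430, 17, 10, 46], [375, 443, 21, 37, 422], [316, 444, 38, 14, 78]]
white cap [ 0.571 -0.146  0.141]
```

```bash
python3 -c "
from cell import arm
print(arm.job_done())"
```

```text
the job is handed in; nothing more can be done
None
```

The red-capped jar is standing upright in the case beside the blue-capped one, the lid is shut flat, and the job is handed in at 14.3 s with nothing else seen to have moved; the blue jar was standing when last seen, just before the lid closed.

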